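# Find the heavy side of a pulley on the balancing stand and hold it down

### The arm

A 6-joint arm with a two-finger parallel gripper is mounted at the origin on a cart in front of the work surface, level with it; the furniture and walls round the work are solid. World frame = base frame: x ahead of the robot, y to its left, z up, the work surface at z = 0. Lengths are in mm, angles in rad, forces in N, time in s.
With the tool pointing down it reaches from about 350 to 975 mm from the base axis. Payload 7.1 kg.
Tool frame: the origin (TCP) lies midway between the tips of the shut fingers; the grasp point (between the pads) lies 19 mm behind it; z points along the fingers, y is the line along which they close (so a half turn about z gives the same grasp; the last joint's range is limited). The gripper opens to 88 mm and grips with 3 to 60 N. Pads are 20 mm wide; open, the fingers measure 115 mm over their backs; the gripper's body (75 mm by 178 mm) begins 61 mm behind the grasp point.
Start: joints at [-1.147, 0.423, 1.63, -0, 1.089, -0.019], TCP at [267.809, -564.697, 222.675] pointing down, gripper open.
Joint ranges: [-3, 3], [-0.9, 2.11], [0.09, 2.58], [-1.31, 4.45], [0.11, 2.69], [-2.54, 2.54]. Speed limits (rad/s): [2.39, 2.39, 3.01, 3.14, 3.14, 3.14].

### API

Orientations are given as a rotation vector (axis times angle).
In Python, from workcell import ctrl gives the robot as it stands.
- The arm moves only by the shell command python3 -m inch 'ROWS' [OPENING]. ROWS is JSON, a list of rows, each an object with "xyz": the shift along the tool's x, y, z in mm, a list of three; "rot": the turn, a rotation vector about the tool's x, y, z in rad, a list of three. In form: [{"xyz": [dx, dy, dz], "rot": [ax, ay, az]}, ...]. A call has 1 to 12 rows; each row is the pose to reach, as a shift and turn from the pose commanded when the call began, along the tool's axes at that moment; what a row does not reach only later rows make up. A row lasts 1/12 s, in which the tool goes at most 41.7 mm and 7.16 degrees, less where a joint would pass 70% of its speed; a pose out of reach is approached as far as the arm can. A call with a gripper value outside its range is refused whole. OPENING is the closure in counts, from 0 (fully open) to 255 (shut), set as the call begins (- or left out, the last holds). The fingers move at their own pace and stop on an object; the grip force is fixed at half the most. Time passes only in rows, so rows that repeat a pose let the fingers close. It gives the time, the measured TCP pose, the force, the opening and the grip force at its end, in the units of the state.
- ctrl.get_obs(): the state, without advancing time (a new reading comes with each control period).
- ctrl.get_image(name): name is "scene" or "side" or "wrist"; returns the picture (400x640x3 uint8, red, green, blue); there is no depth.
- ctrl.camera_model(name): a dict with "fx", "fy", "cx", "cy" (pixels), "position" and "attitude" of the camera in the world. Camera axes: x right, y up, looking along -z (the intrinsics and any distortion apply to the point x, -y, -z); pixel columns grow to the right and rows downward; lengths in mm; the calibration is good to about 2 mm. A picture is of the moment at which its call begins: read the wrist's pose just before it. camera_model takes no time and is no camera call; for the wrist camera it gives the pose at the moment of the call.
- ctrl.close_job(): hands the job in; it is judged then, once.
The state is a dict: "t": time; "qpos": joint angles; "qvel": joint speeds; "joint_torque": joint torques, N m; "ee_pos": TCP position; "orientation": TCP orientation; "ft_force": force on the tool from outside, world axes, zero at the start; "moment": the same for the moment, N m; "width": finger opening in mm; "grasp_force": force on a finger pad.
Only numpy, scipy, OpenCV 4.12 (cv2) and the standard library are available. Lean on these libraries where they do the work, as an engineer would, in place of code of your own. Each camera call takes 0.05 s, during which the arm holds its last target. There are 200 camera calls.

### The job

Lift the grey V-belt pulley out of its rest, set its arbor on the bearing discs of the green balancing stand and let go, then turn it by hand one way and the other to find its heavy side, which cannot be seen. The bearings drag, so left alone it stops short of the true spot, on whichever side it comes from: take the middle, turn the heavy side straight down (within about 10 degrees), and finish while still gripping the rim, arbor resting on the discs, so that the light spot on top can be marked. Do not drop the pulley, and leave the flux tin, the soapstone holder and the spanner where they are.

Things in the scene. Friction and masses are not known exactly. Their poses are not given: they have to be found in the camera images.
- pulley: Grey V-belt pulley, 120 mm diameter, 24 mm wide, flat faces, fixed on a steel arbor 20 mm thick and 136 mm long (68 mm each side); about 0.75 kg together. Origin at its centre, x along the arbor, z from the centre to the yellow dab. Grip the rim from above, a finger on each face: only the outer 30 mm of the faces are clear (boss and bolt heads, 4 mm proud, further in). It swings in a loose grip.
- pulley_dab (a point): Yellow paint dab on the pulley's face near the rim, 51 mm from the centre (one on each face; this point lies midway between them). It is at the top at the start. Only an index to see the turning by: the heavy side lies inside the pulley at a hidden angle from the dab, different each time. It pulls with 0.042 to 0.06 N m when level with the axis.
- stand: Green balancing stand fixed to the table, base 150 x 120 x 10 mm. Origin under its centre; x is the line of the arbor, z up. Two upright plates (x = -56 and 56 mm, 78 mm high) each carry a pair of bearing discs inside: 40 mm diameter, 10 mm wide, at x = -42 and 42 mm, y = -20.5 and 20.5 mm, centres 68 mm up. The arbor lies in the valley between the two discs of each pair.
- stand_axis (a point): Centre of the pulley when its arbor lies on the discs, 90 mm above the table; axes as the stand's. There the pulley turns with about 0.02 N m of drag and some damping: let go, it turns for up to 2 s and stops with the heavy side 18 to 29 degrees short of straight down, on the side it came from. Heavy side as near as that to straight up or down, it stays where it is left.
- rest: Low rest of dark steel, fixed: two flat-bar cheeks (130 mm long, 38 mm high, 28 mm apart inside) with feet, and two round bars across on which the pulley stands upright on its rim at the start. Origin on the table under its centre; x across the cheeks, also the direction of the pulley's arbor; the pulley's centre is 65 mm above the origin.
- flux_tin: Bystander: round yellow and white tin, 70 mm in diameter, 40 mm high; origin at the centre of its underside.
- soapstone_holder: Bystander: yellow marker stick 114 mm long, 10 mm thick, lying along its y axis; origin under its middle.
- spanner: Bystander: steel spanner 180 mm long, 26 mm wide, 7 mm thick, lying along its y axis; origin under its middle.
Things that resemble listed ones, but are neither listed nor needed, are in the scene too. Of the things that look like the stand, the larger one is meant.

How it is judged:
By the outcome, as a careful person would: the job done as asked, in the order asked, and still so for the second after the job is handed in, while the arm keeps its last pose, push and grip.
It also fails if it takes over 64 s, if anything falls off the work surface, if the arm or the gripper's body presses on something with over 40 N, if the wrist force passes 120 N, or if a joint passes its speed limit or range.

## Working session

There is one attempt and no reset: what is moved stays moved. The work goes in short steps, Python scripts to look and compute and a shell command to move; the robot and the scene stay as the last step left them, time stands still between calls to the robot, and variables do not carry over. Pictures are saved under pics/ and viewed, at most 10 in all, crops included, and the job is handed in when it is done.

```bash
mkdir -p pics; ls; python3 - <<'E'
from workcell import ctrl
import cv2
o=ctrl.get_obs();print(o)
for n in ("scene","side"):
    print(n,ctrl.camera_model(n)); cv2.imwrite(f"pics/{n}0.png",ctrl.get_image(n)[:,:,::-1])
print(ctrl.camera_model("wrist"))
E
```

```text
pics
{'t': 0.0, 'qpos': array([-1.14702951e+00,  4.23819089e-01,  1.63070472e+00,  1.19565224e-05,
        1.08859983e+00, -1.89958762e-02]), 'qvel': array([ 0.00150147, -0.00014   ,  0.00063017, -0.00187013, -0.00113829,
       -0.00124859]), 'joint_torque': array([-3.93560940e-04, -5.44624364e+01, -2.73662496e+01,  6.43780734e-02,
        2.27545534e-02, -1.24000489e-04]), 'ee_pos': array([ 267.56895168, -564.20224156,  221.90949836]), 'orientation': array([-3.06345897e+00, -6.89484667e-01,  4.66877146e-04]), 'ft_force': array([ 0.60136841, -0.15479994,  0.56524845]), 'moment': array([ 0.02141197, -0.01203953, -0.02463409]), 'grasp_force': 0.0, 'width': 87.85567762114717}
scene {'fx': 426.39585977912765, 'fy': 426.39585977912765, 'cx': 315.35350616177607, 'cy': 194.74793566032, 'position': array([ 24.37930432, 808.61998289, 656.22337647]), 'attitude': array([ 0.40331668, -1.2438235 , -2.25459907])}
side {'fx': 457.2351642730838, 'fy': 457.2351642730838, 'cx': 322.5530292258333, 'cy': 199.84702704194765, 'position': array([ 307.66657996, 1016.65612584,  839.69066867]), 'attitude': array([ 0.149716  , -1.30284274, -2.59258323])}
{'fx': 320.9477854771288, 'fy': 320.9477854771288, 'cx': 319.74994834534596, 'cy': 199.4162591593634, 'position': array([ 333.69901062, -532.92028736,  384.00372373]), 'attitude': array([-0.23792303,  0.15213835, -1.12124901])}
```

View pics/scene0.png

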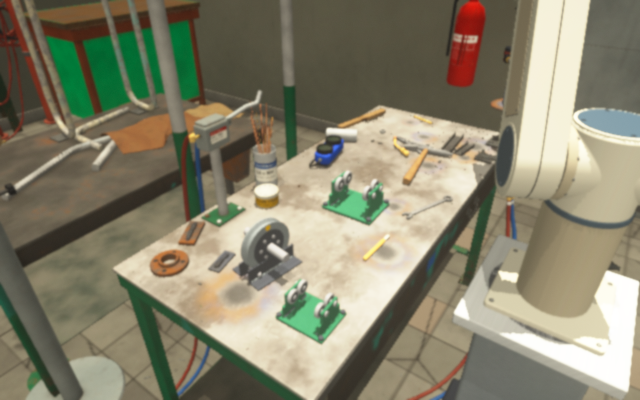

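View pics/side0.png

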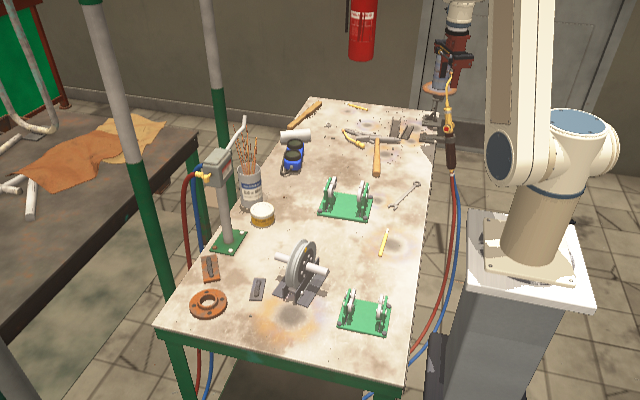

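Candidates for the stand are the far one at side (345,205) / scene (356,203), and the near one at side (363,312) / scene (311,313). The larger one is meant, so I'll measure both bases in an enlarged crop.

```bash
cat > h.py <<'E'
import numpy as np, cv2
from scipy.spatial.transform import Rotation as R
from workcell import ctrl
def ray(m,uv):
    d=np.array([(uv[0]-m['cx'])/m['fx'],-(uv[1]-m['cy'])/m['fy'],-1.])
    return np.array(m['position']),R.from_rotvec(m['attitude']).apply(d)
def onplane(m,uv,z=0.):
    p,d=ray(m,uv); return p+d*(z-p[2])/d[2]
def proj(m,P):
    c=R.from_rotvec(m['attitude']).inv().apply(np.atleast_2d(P)-m['position'])
    return np.c_[m['cx']-m['fx']*c[:,0]/c[:,2], m['cy']+m['fy']*c[:,1]/c[:,2]]
def tri(obs):
    A=np.zeros((3,3));b=np.zeros(3)
    for m,uv in obs:
        p,d=ray(m,uv);d/=np.linalg.norm(d);Q=np.eye(3)-np.outer(d,d);A+=Q;b+=Q@p
    return np.linalg.solve(A,b)
E
python3 - <<'E'
import cv2
a=cv2.imread("pics/side0.png")[170:345,245:440]
cv2.imwrite("pics/c1.png",cv2.resize(a,None,fx=3.4,fy=3.4,interpolation=cv2.INTER_CUBIC)) # 663x595
E
```

```text
(no output)
```

View pics/c1.png

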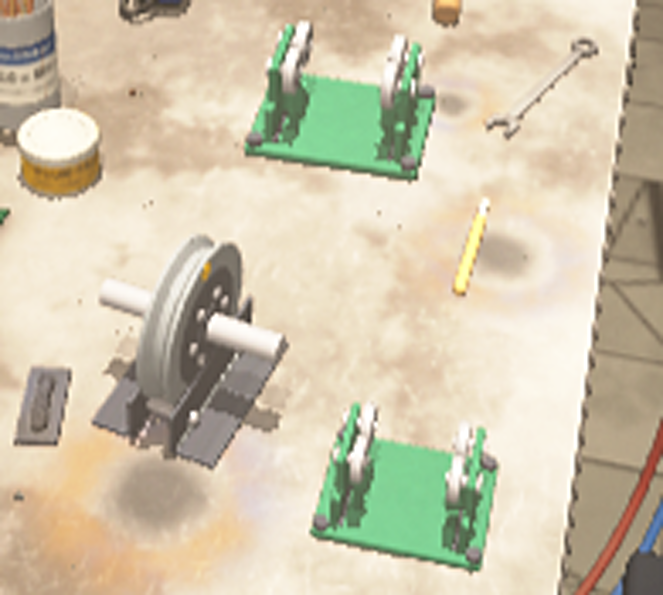

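The crop shows both stands. The far one has its base front edge at (247,152)-(415,176), and the near one at (313,532)-(480,565). The pulley arbor ends are at about (103,292) and (282,347), and the dab is at (206,270).

```bash
python3 - <<'E'
from h import *
m=ctrl.camera_model("side"); s=ctrl.camera_model("scene")
f=lambda x,y:(245+(x+.5)/3.4-.5,170+(y+.5)/3.4-.5)
for n,c in dict(far=[(247,149),(415,173),(434,92)],near=[(313,528),(480,562),(497,462)]).items():
    P=[onplane(m,f(*k),10) for k in c]; print(n,np.round(P,0).tolist(),[round(np.linalg.norm(P[i+1]-P[i])) for i in (0,1)])
    print(' centre',((P[0]+P[2])/2).round(), 'ang',np.degrees(np.arctan2(*(P[1]-P[0])[1::-1])))
    
a=[onplane(m,f(*k),65) for k in [(106,291),(280,345)]]
print('pulley arbor',np.round(a,0).tolist(),np.linalg.norm(a[1]-a[0]),(a[0]+a[1])/2)
for n,k in dict(tin=(60,185),soap=(472,248),spA=(500,125),spB=(588,48)).items(): print(n,onplane(m,f(*k),5).round())
E
```

```text
far [[577.0, 7.0, 10.0], [432.0, 0.0, 10.0], [436.0, -118.0, 10.0]] [145, 119]
 centre [507. -56.  10.] ang -177.18885876400594
near [[431.0, 379.0, 10.0], [321.0, 377.0, 10.0], [322.0, 292.0, 10.0]] [109, 85]
 centre [376. 336.  10.] ang -178.72028005282138
pulley arbor [[613.0, 259.0, 65.0], [480.0, 277.0, 65.0]] 134.40881435813262 [546.52143955 268.19709062  65.        ]
tin [716.  90.   5.]
soap [372.  75.   5.]
spA [372. -93.   5.]
spB [ 308. -235.    5.]
```

The far stand is the one meant: its base measures about 145x119 mm, against 109x85 mm for the near one. Next I'll work out the shift to an overview pose above it.

```bash
cat >> h.py <<'E'
def Rdown(yaw):  # tool y along world dir yaw, z down
    y=np.array([np.cos(yaw),np.sin(yaw),0]);z=np.array([0,0,-1.]);return R.from_matrix(np.c_[np.cross(y,z),y,z])
def delta(p0,R0,p1,R1):
    return R0.inv().apply(np.array(p1)-p0).round(1),(R0.inv()*R1).as_rotvec().round(3)
E
python3 - <<'E'
from h import *
p0=np.array([267.809,-564.697,222.675]); R0=R.from_rotvec([-3.06345897e+00,-6.89484667e-01,0])
print(R0.as_matrix().round(2))
m=ctrl.camera_model("wrist")
print('cam in tool',R0.inv().apply(m['position']-p0),(R0.inv()*R.from_rotvec(m['attitude'])).as_matrix().round(2))
for y in (-3,177): 
    y=np.radians(y)
    print(delta(p0,R0,[480,-56,330],Rdown(y)),delta(p0,R0,[546,268,300],Rdown(y)))
E
```

```text
[[ 0.9   0.43 -0.  ]
 [ 0.43 -0.9   0.  ]
 [ 0.   -0.   -1.  ]]
cam in tool [  73.20386156   -0.71956082 -161.30371028] [[-0.    0.96  0.26]
 [ 1.    0.   -0.  ]
 [-0.    0.26 -0.96]]
(array([ 409.7, -368.9, -106.6]), array([-1.000e-03, -1.000e-03, -1.076e+00])) (array([ 608.1, -633.3,  -76.2]), array([-1.000e-03, -1.000e-03, -1.076e+00]))
(array([ 409.7, -368.9, -106.6]), array([-1.000e-03,  1.000e-03,  2.066e+00])) (array([ 608.1, -633.3,  -76.2]), array([-1.000e-03,  1.000e-03,  2.066e+00]))
```

```bash
python3 -m inch '[{"xyz":[100,-80,-107],"rot":[0,0,-0.3]},{"xyz":[430,-350,-107],"rot":[0,0,-1.076]},{"xyz":[430,-350,-107],"rot":[0,0,-1.076]},{"xyz":[430,-350,-107],"rot":[0,0,-1.076]},{"xyz":[430,-350,-107],"rot":[0,0,-1.076]},{"xyz":[430,-350,-107],"rot":[0,0,-1.076]},{"xyz":[430,-350,-107],"rot":[0,0,-1.076]},{"xyz":[430,-350,-107],"rot":[0,0,-1.076]},{"xyz":[430,-350,-107],"rot":[0,0,-1.076]},{"xyz":[430,-350,-107],"rot":[0,0,-1.076]},{"xyz":[430,-350,-107],"rot":[0,0,-1.076]},{"xyz":[430,-350,-107],"rot":[0,0,-1.076]}]'
```

```text
t: 1.1
ee_pos: [476.7, -124.9, 319.2]
orientation: [-2.278, -2.163, 0.0]
ft_force: [0.3, -0.6, -0.1]
width: 88.0
grasp_force: 0.0
```

```bash
python3 -m inch '[{"xyz":[40,3,-5],"rot":[0,0,0]},{"xyz":[80,3,-10],"rot":[0,0,0]},{"xyz":[114,4,-10],"rot":[0,0,0]},{"xyz":[114,4,-10],"rot":[0,0,0]},{"xyz":[114,4,-10],"rot":[0,0,0]},{"xyz":[114,4,-10],"rot":[0,0,0]}]'; python3 - <<'E'
from h import *
import pickle
o=ctrl.get_obs();m=ctrl.camera_model("wrist");im=ctrl.get_image("wrist")[:,:,::-1].copy()
pickle.dump((o,m),open("w1.pkl","wb")); cv2.imwrite("pics/w1.png",im)
print(o['t'],o['ee_pos'],o['qpos'],np.abs(o['qvel']).max())
E
```

```text
t: 1.6
ee_pos: [486.2, -13.4, 328.8]
orientation: [-2.277, -2.164, 0.001]
ft_force: [-0.7, 0.2, 0.6]
width: 87.8
grasp_force: 0.0
1.6 [486.20677719 -13.38279513 328.75011969] [-5.17568060e-02  9.77114910e-02  1.81227027e+00 -3.82106680e-04
  1.23217080e+00 -4.62691725e-04] 0.029707426923357153
```

View pics/w1.png

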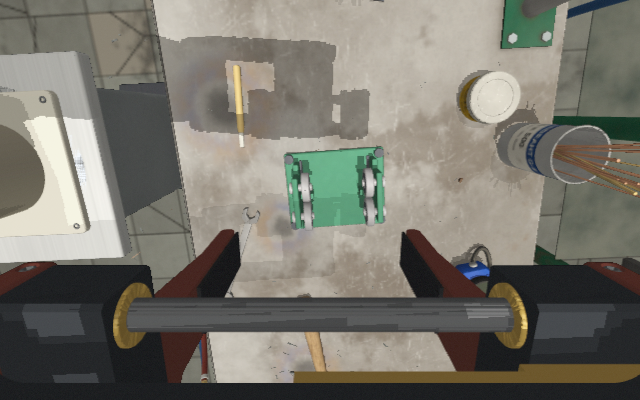

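The wrist view shows the stand with base corners at about (286,155) and (383,148). The discs are at (305,185), (307,218), (368,180) and (371,212). I'll enlarge this for a precise fit.

```bash
python3 - <<'E'
import cv2
a=cv2.imread("pics/w1.png")[138:238,275:395]
cv2.imwrite("pics/c2.png",cv2.resize(a,None,fx=6,fy=6,interpolation=cv2.INTER_CUBIC))
E
```

```text
(no output)
```

View pics/c2.png

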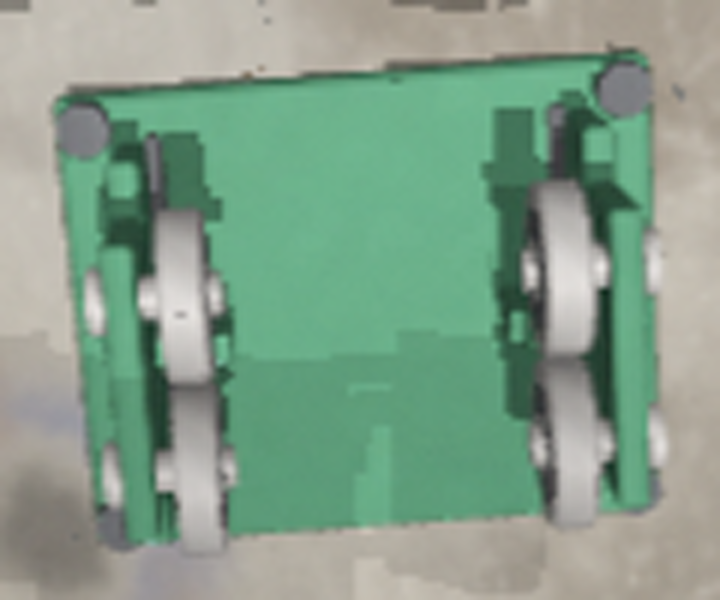

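```bash
python3 - <<'E'
from h import *
import pickle
from scipy.optimize import least_squares
o,m=pickle.load(open("w1.pkl","rb"))
pix=np.array([(56,100),(650,58),(100,547),(660,508),(182,296),(565,268),(197,468),(571,444)])
pix=(pix+.5)/6-.5+[275,138]
M=np.array([(-75,60,10),(75,60,10),(-75,-60,10),(75,-60,10),(-42,20.5,68),(42,20.5,68),(-42,-20.5,68),(42,-20.5,68)],float)
def f(v,a=1): 
    P=R.from_euler('z',v[2]).apply(M)+[v[0],v[1],0]; return (proj(m,P)-pix).ravel()
r=least_squares(f,[507,-56,0],loss='soft_l1'); print(r.x,np.degrees(r.x[2]));print(f(r.x).reshape(-1,2).round(1))
p=o['ee_pos'];R0=R.from_rotvec(o['orientation'])
print(delta(p,R0,[546,225,300],Rdown(np.radians(-7.7))))
E
```

```text
[ 5.08764545e+02 -5.76159201e+01  2.05524113e-02] 1.1775664249518147
[[-0.7 -0.3]
 [ 0.7 -0.6]
 [-0.4  0.4]
 [ 0.5  0.5]
 [ 0.8 -0.1]
 [-0.9  0.2]
 [ 0.8  0. ]
 [-0.9 -0.1]]
(array([241.1,  47.5,  28.6]), array([-0.001,  0.   ,  0.083]))
```

```bash
python3 -m inch '[{"xyz":[40,6,0],"rot":[0,0,0.01]},{"xyz":[80,12,0],"rot":[0,0,0.02]},{"xyz":[120,18,0],"rot":[0,0,0.03]},{"xyz":[160,24,0],"rot":[0,0,0.05]},{"xyz":[200,30,0],"rot":[0,0,0.06]},{"xyz":[240,36,5],"rot":[0,0,0.08]},{"xyz":[280,42,9],"rot":[0,0,0.08]},{"xyz":[300,44,9],"rot":[0,0,0.08]},{"xyz":[300,44,9],"rot":[0,0,0.08]},{"xyz":[300,44,9],"rot":[0,0,0.08]},{"xyz":[300,44,9],"rot":[0,0,0.08]},{"xyz":[300,44,9],"rot":[0,0,0.08]}]'; python3 - <<'E'
from h import *
import pickle
o=ctrl.get_obs();m=ctrl.camera_model("wrist");im=ctrl.get_image("wrist")[:,:,::-1].copy()
pickle.dump((o,m),open("w2.pkl","wb")); cv2.imwrite("pics/w2.png",im)
print(o['t'],o['ee_pos'],o['qpos'],np.abs(o['qvel']).max())
c=proj(m,[546,268,80])[0].astype(int);print(c)
x0,y0=max(c[0]-90,0),max(c[1]-75,0)
cv2.imwrite("pics/c3.png",cv2.resize(im[y0:y0+150,x0:x0+180],None,fx=4,fy=4,interpolation=cv2.INTER_CUBIC));print(x0,y0)
E
```

```text
t: 2.65
ee_pos: [546.2, 282.0, 320.1]
orientation: [2.365, 2.067, -0.001]
ft_force: [0.3, 0.2, -0.7]
width: 87.8
grasp_force: 0.0
2.65 [546.20392781 282.01906026 320.1135794 ] [ 4.57412559e-01  3.15388455e-01  1.55684308e+00 -3.11235785e-04
  1.26965943e+00  5.91756340e-01] 0.005261011057521851
[320 181]
230 106
```

View pics/c3.png

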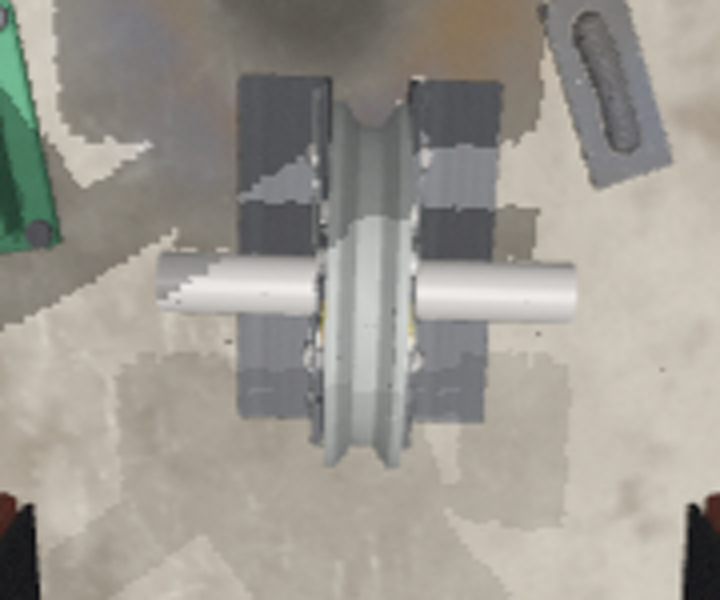

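The pulley's arbor runs from (160,282) to (576,292) in the crop (full image = 230 + u/4, 106 + v/4), with the rim upright between.

```bash
python3 - <<'E'
from h import *
import pickle
o,m=pickle.load(open("w2.pkl","rb"))
g=lambda x,y:((x+.5)/4-.5+230,(y+.5)/4-.5+106)
a,b=[onplane(m,g(*k),z) for k,z in (((160,282),65),((576,292),65))]
c=(a+b)/2; yaw=np.arctan2(*(b-a)[1::-1]); print(a,b,np.linalg.norm(b-a),c,np.degrees(yaw))
# rim top midline check x at top: edges approx
for k in ((330,330),(405,330)): print(onplane(m,g(*k),125))
R0=R.from_rotvec(o['orientation']);print(delta(o['ee_pos'],R0,[c[0],c[1],98],Rdown(yaw)))
E
```

```text
[479.77846562 281.23715473  65.        ] [615.64149207 259.44696743  65.        ] 137.59932491942612 [547.70997885 270.34206108  65.        ] -9.111699941306675
[536.54438378 271.47171952 125.        ]
[557.77576065 268.59779928 125.        ]
(array([-11.3,   3.1, 222.1]), array([-0.   ,  0.   ,  0.025]))
```

```bash
python3 -m inch '[{"xyz":[-6,1.5,30],"rot":[0,0,0.025]},{"xyz":[-11,3,65],"rot":[0,0,0.025]},{"xyz":[-11,3,100],"rot":[0,0,0.025]},{"xyz":[-11,3,135],"rot":[0,0,0.025]},{"xyz":[-11,3,165],"rot":[0,0,0.025]},{"xyz":[-11,3,190],"rot":[0,0,0.025]},{"xyz":[-11,3,207],"rot":[0,0,0.025]},{"xyz":[-11,3,217],"rot":[0,0,0.025]},{"xyz":[-11,3,222],"rot":[0,0,0.025]},{"xyz":[-11,3,222],"rot":[0,0,0.025]},{"xyz":[-11,3,222],"rot":[0,0,0.025]}]'; python3 -m inch '[{"xyz":[0,0,0],"rot":[0,0,0]},{"xyz":[0,0,0],"rot":[0,0,0]},{"xyz":[0,0,0],"rot":[0,0,0]},{"xyz":[0,0,0],"rot":[0,0,0]},{"xyz":[0,0,0],"rot":[0,0,0]},{"xyz":[0,0,0],"rot":[0,0,0]},{"xyz":[0,0,0],"rot":[0,0,0]},{"xyz":[0,0,0],"rot":[0,0,0]},{"xyz":[0,0,0],"rot":[0,0,0]},{"xyz":[0,0,0],"rot":[0,0,0]}]' 255
```

```text
t: 3.62
ee_pos: [548.3, 272.7, 99.0]
orientation: [2.389, 2.039, 0.002]
ft_force: [-0.5, -1.3, 0.7]
width: 87.8
grasp_force: 0.0
t: 4.45
ee_pos: [547.5, 272.7, 97.9]
orientation: [-2.389, -2.04, 0.0]
ft_force: [-0.7, -0.3, -0.1]
width: 24.4
grasp_force: 0.2
```

```bash
python3 -m inch '[{"xyz":[0,0,0],"rot":[0,0,0]},{"xyz":[0,0,0],"rot":[0,0,0]},{"xyz":[0,0,0],"rot":[0,0,0]},{"xyz":[0,0,-3],"rot":[0,0,0]},{"xyz":[0,0,-10],"rot":[0,0,0]},{"xyz":[0,0,-25],"rot":[0,0,0]},{"xyz":[0,0,-45],"rot":[0,0,0]},{"xyz":[0,0,-65],"rot":[0,0,0]},{"xyz":[0,0,-80],"rot":[0,0,0]},{"xyz":[0,0,-85],"rot":[0,0,0]},{"xyz":[0,0,-85],"rot":[0,0,0]},{"xyz":[0,0,-85],"rot":[0,0,0]}]' ; python3 - <<'E'
from h import *
o=ctrl.get_obs();R0=R.from_rotvec(o['orientation']);print(o['ee_pos'],o['ft_force'],o['moment'],o['grasp_force'],o['width'])
# pulley centre assumed at grip: (547.7,270.3) with TCP 547.5,272.7
print(delta(o['ee_pos'],R0,[508.6,-57.6+2.4,183],Rdown(0.0206)))
E
```

```text
t: 5.45
ee_pos: [546.9, 272.4, 182.4]
orientation: [-2.389, -2.04, 0.002]
ft_force: [0.0, 0.1, -7.0]
width: 23.4
grasp_force: 30.0
[546.91973156 272.42618325 182.37195418] [ 0.02367492  0.11788007 -7.0491202 ] [-0.07821101 -0.05736674 -0.03766629] 29.960661828517914 23.367571994956805
(array([-329.6,   13.4,   -0.4]), array([-0.001,  0.001, -0.178]))
```

```bash
python3 -m inch '[{"xyz":[-10,0,0],"rot":[0,0,-0.01]},{"xyz":[-30,1,0],"rot":[0,0,-0.02]},{"xyz":[-60,2,0],"rot":[0,0,-0.04]},{"xyz":[-95,4,0],"rot":[0,0,-0.06]},{"xyz":[-130,5,0],"rot":[0,0,-0.08]},{"xyz":[-165,7,0],"rot":[0,0,-0.1]},{"xyz":[-200,8,0],"rot":[0,0,-0.12]},{"xyz":[-235,10,0],"rot":[0,0,-0.14]},{"xyz":[-270,11,0],"rot":[0,0,-0.16]},{"xyz":[-300,12,0],"rot":[0,0,-0.178]},{"xyz":[-320,13,0],"rot":[0,0,-0.178]},{"xyz":[-330,13.4,0],"rot":[0,0,-0.178]}]'; python3 -m inch '[{"xyz":[0,0,0],"rot":[0,0,0]},{"xyz":[0,0,0],"rot":[0,0,0]},{"xyz":[0,0,0],"rot":[0,0,0]},{"xyz":[0,0,0],"rot":[0,0,0]}]'; python3 - <<'E'
from h import *
import pickle
o=ctrl.get_obs();mw=ctrl.camera_model("wrist");w=ctrl.get_image("wrist")[:,:,::-1].copy()
s=ctrl.get_image("side")[:,:,::-1].copy();c=ctrl.get_image("scene")[:,:,::-1].copy()
pickle.dump((o,mw),open("w3.pkl","wb"))
for n,i in zip("wsc",(w,s,c)): cv2.imwrite(f"pics/3{n}.png",i)
print(o['ee_pos'],np.abs(o['qvel']).max())
C=[508.6,-57.6,150]
ps,pc=[proj(ctrl.camera_model(k),C)[0].astype(int) for k in("side","scene")];pw=proj(mw,C)[0].astype(int);print(ps,pc,pw)
f=lambda im,p,h,v,k:cv2.resize(cv2.copyMakeBorder(im,200,200,200,200,0)[p[1]+200-v:p[1]+200+v,p[0]+200-h:p[0]+200+h],None,fx=k,fy=k,interpolation=cv2.INTER_CUBIC)
a=np.hstack([f(s,ps,50,37,4),f(c,pc,50,37,4)]);b=f(w,pw,200,75,2)
cv2.imwrite("pics/c4.png",np.vstack([a,b]))
E
```

```text
t: 6.45
ee_pos: [507.4, -58.1, 181.9]
orientation: [-2.199, -2.242, 0.003]
ft_force: [0.3, 1.4, -7.6]
width: 23.9
grasp_force: 30.0
t: 6.78
ee_pos: [509.1, -54.3, 182.7]
orientation: [-2.196, -2.246, 0.0]
ft_force: [0.2, 0.1, -7.7]
width: 23.8
grasp_force: 30.0
[509.06134927 -54.33952295 182.74790909] 0.004709884913267663
[347 164] [357 157] [317 233]
```

View pics/c4.png

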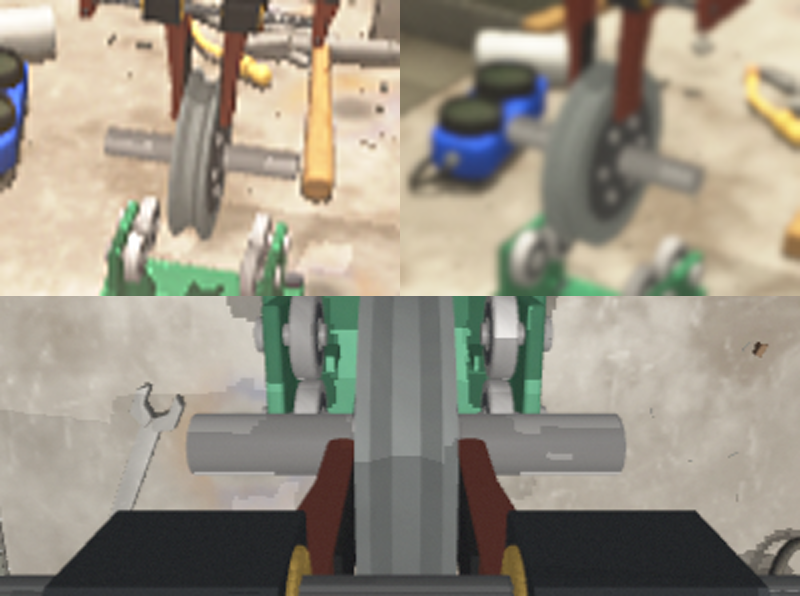

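The pulley hangs upright with the dab at the top, under the fingers. In the wrist crop the arbor runs level from (188,443) to (625,443), parallel to the tool's y axis and about 1.5 mm off in x. I'll lower it now.

```bash
python3 -m inch '[{"xyz":[-0.5,-1,8],"rot":[0,0,0]},{"xyz":[-1,-1.5,22],"rot":[0,0,0]},{"xyz":[-1,-1.5,36],"rot":[0,0,0]},{"xyz":[-1,-1.5,46],"rot":[0,0,0]},{"xyz":[-1,-1.5,53],"rot":[0,0,0]},{"xyz":[-1,-1.5,57],"rot":[0,0,0]},{"xyz":[-1,-1.5,57],"rot":[0,0,0]},{"xyz":[-1,-1.5,57],"rot":[0,0,0]},{"xyz":[-1,-1.5,57],"rot":[0,0,0]}]';python3 -m inch '[{"xyz":[0,0,1],"rot":[0,0,0]},{"xyz":[0,0,2],"rot":[0,0,0]},{"xyz":[0,0,2.5],"rot":[0,0,0]},{"xyz":[0,0,2.5],"rot":[0,0,0]}]'
```

```text
t: 7.68
ee_pos: [508.1, -56.4, 126.5]
orientation: [2.197, 2.244, 0.001]
ft_force: [0.5, -0.0, -7.9]
width: 23.6
grasp_force: 30.0
t: 8.02
ee_pos: [508.1, -56.0, 124.0]
orientation: [2.198, 2.244, 0.002]
ft_force: [-0.3, 2.7, -2.6]
width: 23.6
grasp_force: 30.0
```

```bash
python3 -m inch '[{"xyz":[0.7,0,0],"rot":[0,0,0]},{"xyz":[1.2,0,0.2],"rot":[0,0,0]},{"xyz":[1.2,0,0.6],"rot":[0,0,0]},{"xyz":[1.2,0,0.6],"rot":[0,0,0]}]'
```

```text
t: 8.35
ee_pos: [508.0, -55.0, 123.1]
orientation: [2.198, 2.244, 0.001]
ft_force: [1.4, 3.9, -2.2]
width: 24.1
grasp_force: 30.0
```

```bash
python3 -m inch '[{"xyz":[0.8,0,0],"rot":[0,0,0]},{"xyz":[1.5,0,0],"rot":[0,0,0]},{"xyz":[1.5,0,0],"rot":[0,0,0]},{"xyz":[1.5,0,0],"rot":[0,0,0]}]'; python3 -c "
from workcell import ctrl
o=ctrl.get_obs();print(o['ee_pos'],o['ft_force'],o['moment'])"
```

```text
t: 8.68
ee_pos: [508.1, -54.3, 123.1]
orientation: [2.196, 2.244, -0.0]
ft_force: [1.5, -5.3, -2.7]
width: 23.7
grasp_force: 30.0
[508.06574801 -54.34822299 123.12627857] [ 1.5025608  -5.28747765 -2.6520619 ] [-1.22974236 -0.27524989  0.10313421]
```

```bash
python3 -m inch '[{"xyz":[-0.8,0,0],"rot":[0,0,0]},{"xyz":[-0.8,0,0.3],"rot":[0,0,0]},{"xyz":[-0.8,0,0.3],"rot":[0,0,0]}]'; python3 -c "
from workcell import ctrl
o=ctrl.get_obs();print(o['ee_pos'],o['ft_force'],o['moment'])"
```

```text
t: 8.93
ee_pos: [508.0, -54.6, 123.0]
orientation: [2.197, 2.244, 0.001]
ft_force: [0.3, -1.9, 1.4]
width: 23.7
grasp_force: 30.0
[508.04336272 -54.60850366 122.96685854] [ 0.30718653 -1.90730629  1.43691179] [-0.56402509 -0.32252417  0.13195911]
```

```bash
python3 -m inch '[{"xyz":[0,0,0],"rot":[0,0,0]},{"xyz":[0,0,0],"rot":[0,0,0]},{"xyz":[0,0,0],"rot":[0,0,0]},{"xyz":[0,0,0],"rot":[0,0,0]},{"xyz":[0,0,0],"rot":[0,0,0]},{"xyz":[0,0,0],"rot":[0,0,0]},{"xyz":[0,0,-10],"rot":[0,0,0]},{"xyz":[0,0,-40],"rot":[0,0,0]},{"xyz":[0,0,-70],"rot":[0,0,0]},{"xyz":[0,0,-80],"rot":[0,0,0]},{"xyz":[0,0,-80],"rot":[0,0,0]},{"xyz":[0,0,-80],"rot":[0,0,0]}]' 0
cat > look.py <<'E'
from h import *
import sys,json
A=np.array([508.8,-57.6,90.]);yaw=0.0206
def dab(phi,side): # phi: deg from up toward +y ; side -1: -x face
    return R.from_euler('z',yaw).apply([12.5*side,51*np.sin(np.radians(phi)),51*np.cos(np.radians(phi))])+A
def look(tag,cams=("scene","side","wrist")):
    print('t',ctrl.get_obs()['t'])
    for n in cams:
        m=ctrl.camera_model(n); im=ctrl.get_image(n)[:,:,::-1].copy(); cv2.imwrite(f"pics/{tag}_{n}.png",im)
        h=cv2.cvtColor(im,cv2.COLOR_BGR2HSV)
        M=cv2.inRange(h,(18,110,90),(34,255,255))
        for sd in (-1,1):
            ph=np.arange(-180,180.); P=proj(m,np.array([dab(p,sd) for p in ph]))
            Z=np.zeros(M.shape,np.uint8);cv2.fillPoly(Z,[P.round().astype(np.int32)],255);Z=cv2.dilate(Z,np.ones((9,9)))
            k,l,st,ce=cv2.connectedComponentsWithStats(M&Z)
            for i in range(1,k):
                d=np.hypot(*(P-ce[i]).T);j=d.argmin()
                if st[i,4]>=2 and d[j]<5: print(n,'face',sd,'area',st[i,4],ce[i].round(1),'phi',ph[j],'d',d[j].round(1))
if __name__=="__main__": look(sys.argv[1])
E
python3 look.py r1a
```

```text
t: 9.93
ee_pos: [507.7, -54.4, 202.9]
orientation: [2.197, 2.244, 0.001]
ft_force: [0.5, -0.1, 0.1]
width: 87.8
grasp_force: 0.0
t 9.9333
scene face -1 area 10 [360.  164.5] phi 13.0 d 0.9
scene face 1 area 10 [360.  164.5] phi -73.0 d 1.4
side face -1 area 4 [351.  170.5] phi 12.0 d 0.5
wrist face -1 area 7 [304. 201.] phi 15.0 d 0.6
wrist face -1 area 6 [304.  208.5] phi 9.0 d 0.6
wrist face 1 area 2 [339.  205.5] phi 12.0 d 0.5
```

```bash
python3 -m inch '[{"xyz":[0,0,0],"rot":[0,0,0]},{"xyz":[0,0,0],"rot":[0,0,0]},{"xyz":[0,0,0],"rot":[0,0,0]},{"xyz":[0,0,0],"rot":[0,0,0]},{"xyz":[0,0,0],"rot":[0,0,0]},{"xyz":[0,0,0],"rot":[0,0,0]},{"xyz":[0,0,0],"rot":[0,0,0]},{"xyz":[0,0,0],"rot":[0,0,0]}]' >/dev/null; python3 look.py r1b
```

```text
t 10.75
scene face -1 area 10 [360.  164.5] phi 13.0 d 0.9
scene face 1 area 10 [360.  164.5] phi -73.0 d 1.4
side face -1 area 4 [351.  170.5] phi 12.0 d 0.5
```

The cameras agree that the dab rests at +12.5° (toward +y). I'll grip again above the axis and turn about the arbor by +60°.

```bash
python3 -m inch '[{"xyz":[-3,0.5,20],"rot":[0,0,0]},{"xyz":[-3,0.5,45],"rot":[0,0,0]},{"xyz":[-3,0.5,65],"rot":[0,0,0]},{"xyz":[-3,0.5,76],"rot":[0,0,0]},{"xyz":[-3,0.5,80],"rot":[0,0,0]},{"xyz":[-3,0.5,80],"rot":[0,0,0]}]' 110; python3 -m inch '[{"xyz":[0,0,0],"rot":[0,0,0]},{"xyz":[0,0,0],"rot":[0,0,0]},{"xyz":[0,0,0],"rot":[0,0,0]},{"xyz":[0,0,0],"rot":[0,0,0]},{"xyz":[0,0,0],"rot":[0,0,0]},{"xyz":[0,0,0],"rot":[0,0,0]},{"xyz":[0,0,0],"rot":[0,0,0]},{"xyz":[0,0,0],"rot":[0,0,0]}]' 255;  python3 -c "
import numpy as np
for d in range(5,65,5):
  a=-np.radians(d);print(d,round(a,3),(-33*np.sin(a)).round(1),(33*(1-np.cos(a))).round(1))"
```

```text
t: 11.4
ee_pos: [507.8, -57.4, 122.0]
orientation: [-2.197, -2.244, 0.002]
ft_force: [-0.7, 0.0, 0.2]
width: 51.8
grasp_force: 0.0
t: 12.07
ee_pos: [508.3, -57.5, 123.3]
orientation: [2.197, 2.245, 0.0]
ft_force: [-2.2, 0.4, 6.2]
width: 23.7
grasp_force: 30.0
5 -0.087 2.9 0.1
10 -0.175 5.7 0.5
15 -0.262 8.5 1.1
20 -0.349 11.3 2.0
25 -0.436 13.9 3.1
30 -0.524 16.5 4.4
35 -0.611 18.9 6.0
40 -0.698 21.2 7.7
45 -0.785 23.3 9.7
50 -0.873 25.3 11.8
55 -0.96 27.0 14.1
60 -1.047 28.6 16.5
```

```bash
python3 -m inch '[{"xyz":[2.9,0,0.1],"rot":[0,-0.087,0]},{"xyz":[5.7,0,0.5],"rot":[0,-0.175,0]},{"xyz":[8.5,0,1.1],"rot":[0,-0.262,0]},{"xyz":[11.3,0,2],"rot":[0,-0.349,0]},{"xyz":[13.9,0,3.1],"rot":[0,-0.436,0]},{"xyz":[16.5,0,4.4],"rot":[0,-0.524,0]},{"xyz":[18.9,0,6],"rot":[0,-0.611,0]},{"xyz":[21.2,0,7.7],"rot":[0,-0.698,0]},{"xyz":[23.3,0,9.7],"rot":[0,-0.785,0]},{"xyz":[25.3,0,11.8],"rot":[0,-0.873,0]},{"xyz":[27,0,14.1],"rot":[0,-0.96,0]},{"xyz":[28.6,0,16.5],"rot":[0,-1.047,0]}]'; python3 -m inch '[{"xyz":[0,0,0],"rot":[0,0,0]},{"xyz":[0,0,0],"rot":[0,0,0]}]'; python3 look.py r2a;python3 -c "
from h import *
o=ctrl.get_obs();print(o['qpos'].round(2),o['moment'],R.from_rotvec(o['orientation']).as_matrix()[:,2].round(3))"
```

```text
t: 13.07
ee_pos: [507.7, -28.6, 106.9]
orientation: [1.56, 1.593, -0.905]
ft_force: [-1.1, -4.7, 0.2]
width: 23.6
grasp_force: 30.0
t: 13.23
ee_pos: [507.5, -28.2, 105.5]
orientation: [1.562, 1.599, -0.905]
ft_force: [-1.9, 1.9, 4.3]
width: 23.9
grasp_force: 30.0
t 13.2333
scene face -1 area 7 [351. 168.] phi 37.0 d 4.9
scene face 1 area 7 [351. 168.] phi 32.0 d 3.8
scene face 1 area 4 [345.5 190.5] phi 119.0 d 2.3
side face -1 area 4 [355.2 176.8] phi -101.0 d 2.0
wrist face -1 area 15 [293. 242.] phi 73.0 d 0.9
wrist face 1 area 21 [346.3 242.7] phi 73.0 d 1.5
[ 0.42  0.76  1.87 -0.97  1.29  1.08] [ 0.81683203  0.13512913 -0.1389018 ] [ 0.018 -0.864 -0.502]
```

```bash
python3 -m inch '[{"xyz":[0,0,0],"rot":[0,0,0]},{"xyz":[0,0,0],"rot":[0,0,0]},{"xyz":[0,0,0],"rot":[0,0,0]},{"xyz":[0,0,-20],"rot":[0,0,0]},{"xyz":[0,0,-50],"rot":[0,0,0]},{"xyz":[0,0,-70],"rot":[0,0,0]},{"xyz":[0,0,-70],"rot":[0,0,0]},{"xyz":[0,0,-70],"rot":[0,0,0]},{"xyz":[0,0,-70],"rot":[0,0,0]},{"xyz":[0,0,-70],"rot":[0,0,0]},{"xyz":[0,0,-70],"rot":[0,0,0]},{"xyz":[0,0,-70],"rot":[0,0,0]}]' 70;python3 look.py r2b; python3 -m inch '[{"xyz":[0,0,0],"rot":[0,0,0]},{"xyz":[0,0,0],"rot":[0,0,0]},{"xyz":[0,0,0],"rot":[0,0,0]},{"xyz":[0,0,0],"rot":[0,0,0]},{"xyz":[0,0,0],"rot":[0,0,0]},{"xyz":[0,0,0],"rot":[0,0,0]},{"xyz":[0,0,0],"rot":[0,0,0]},{"xyz":[0,0,0],"rot":[0,0,0]}]' >/dev/null;python3 look.py r2c
```

```text
t: 14.38
ee_pos: [506.0, 30.9, 140.7]
orientation: [1.564, 1.597, -0.905]
ft_force: [-0.2, -0.6, 0.6]
width: 63.8
grasp_force: 0.0
t 14.3833
t 15.2
wrist face 1 area 4 [337.5 230. ] phi 50.0 d 0.5
```

```bash
sed -i 's/(18,110,90),(34,255,255)/(16,80,50),(36,255,255)/' look.py; python3 - <<'E'
from look import *
for t in ("r2b","r2c"):
    m=ctrl.camera_model("wrist"); im=cv2.imread(f"pics/{t}_wrist.png")
    h=cv2.cvtColor(im,cv2.COLOR_BGR2HSV)
    M=cv2.inRange(h,(16,80,50),(36,255,255))
    k,l,st,ce=cv2.connectedComponentsWithStats(M)
    for i in range(1,k):
        if 2<=st[i,4]<150 and abs(ce[i][0]-320)<60:
            for sd in(-1,1):
                ph=np.arange(-180,180.);P=proj(m,np.array([dab(p,sd) for p in ph]));d=np.hypot(*(P-ce[i]).T);j=d.argmin()
                print(t,sd,st[i,4],ce[i].round(1),h[int(ce[i][1]),int(ce[i][0])],ph[j],d[j].round(1))
    if t=="r2c": cv2.imwrite("pics/c5.png",cv2.resize(im[150:330,240:400],None,fx=3.3,fy=3.3,interpolation=cv2.INTER_CUBIC))
E
```

```text
r2b -1 4 [285.5 180. ] [ 16  95 118] 91.0 16.3
r2b 1 4 [285.5 180. ] [ 16  95 118] -126.0 46.6
r2b -1 22 [287.  185.3] [ 16 101 136] 86.0 14.7
r2b 1 22 [287.  185.3] [ 16 101 136] -120.0 44.9
r2b -1 9 [298.9 212.8] [ 18  91 219] 65.0 2.8
r2b 1 9 [298.9 212.8] [ 18  91 219] -90.0 33.1
r2b -1 37 [356.9 213.1] [ 21  94 248] -90.0 49.7
r2b 1 37 [356.9 213.1] [ 21  94 248] 65.0 19.6
r2b -1 2 [302.  223.5] [ 24  84 197] 56.0 0.2
r2b 1 2 [302.  223.5] [ 24  84 197] -77.0 30.1
r2b -1 83 [349.6 230.2] [ 21 106 198] -70.0 42.7
r2b 1 83 [349.6 230.2] [ 21 106 198] 50.0 12.6
r2b -1 6 [302.  229.5] [ 24  98 226] 50.0 0.5
r2b 1 6 [302.  229.5] [ 24  98 226] -70.0 30.2
r2c -1 31 [286.3 184.4] [ 16 103 136] 87.0 15.4
r2c 1 31 [286.3 184.4] [ 16 103 136] -121.0 45.7
r2c -1 8 [298.8 212.6] [ 18  92 220] 65.0 2.9
r2c 1 8 [298.8 212.6] [ 18  92 220] -90.0 33.2
r2c -1 36 [356.8 213.1] [ 21  95 245] -90.0 49.6
r2c 1 36 [356.8 213.1] [ 21  95 245] 65.0 19.5
r2c -1 5 [301. 221.] [ 22  82 183] 58.0 0.8
r2c 1 5 [301. 221.] [ 22  82 183] -80.0 31.1
r2c -1 5 [301. 229.] [ 23  98 239] 51.0 1.0
r2c 1 5 [301. 229.] [ 23  98 239] -71.0 31.2
r2c -1 84 [348.6 230.4] [ 21 105 200] -69.0 41.7
r2c 1 84 [348.6 230.4] [ 21 105 200] 50.0 11.6
```

View pics/c5.png

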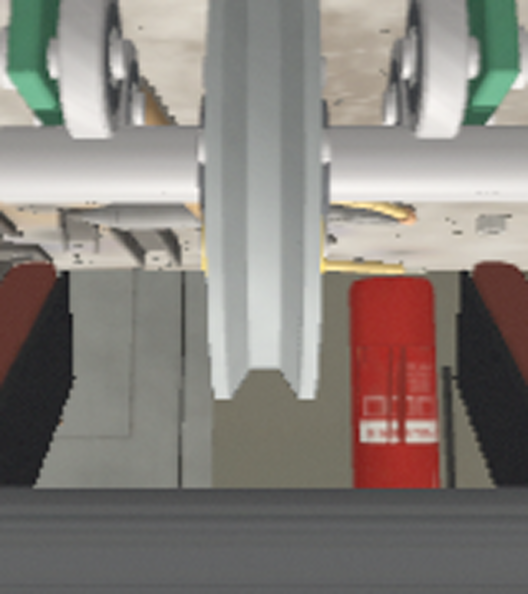

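The crop shows only slivers of the dab at the rim's edges, at about (205,250) and (322,262), so it stopped near 54°. I'll swing back to vertical so the scene and side cameras can measure it properly.

```bash
python3 -m inch '[{"xyz":[-12.3,0,0.7],"rot":[0,0.12,0]},{"xyz":[-24.5,0,3],"rot":[0,0.24,0]},{"xyz":[-36.3,0,6.6],"rot":[0,0.36,0]},{"xyz":[-47.6,0,11.6],"rot":[0,0.48,0]},{"xyz":[-58.2,0,18],"rot":[0,0.6,0]},{"xyz":[-67.9,0,25.6],"rot":[0,0.72,0]},{"xyz":[-76.7,0,34.2],"rot":[0,0.84,0]},{"xyz":[-84.4,0,43.9],"rot":[0,0.96,0]},{"xyz":[-89.2,0,51.5],"rot":[0,1.047,0]},{"xyz":[-89.2,0,51.5],"rot":[0,1.047,0]},{"xyz":[-89.2,0,51.5],"rot":[0,1.047,0]}]';python3 look.py r2d
```

```text
t: 16.27
ee_pos: [507.9, -59.2, 192.7]
orientation: [2.202, 2.239, -0.002]
ft_force: [0.1, -0.1, -0.0]
width: 63.6
grasp_force: 0.0
t 16.2667
scene face -1 area 20 [353.6 176.4] phi 56.0 d 0.8
side face -1 area 6 [348.3 182.8] phi 56.0 d 0.3
side face 1 area 6 [348.3 182.8] phi -125.0 d 4.1
wrist face -1 area 9 [303. 151.] phi 61.0 d 0.6
wrist face 1 area 4 [337.2 148. ] phi 66.0 d 0.3
```

```bash
python3 -m inch '[{"xyz":[13.5,0,0.9],"rot":[0,-0.13,0]},{"xyz":[27.5,0,3.5],"rot":[0,-0.26,0]},{"xyz":[41,0,8],"rot":[0,-0.4,0]},{"xyz":[53,0,13.8],"rot":[0,-0.524,0]},{"xyz":[53,0,13.8],"rot":[0,-0.524,0]},{"xyz":[53,0,13.8],"rot":[0,-0.524,0]}]' 110; python3 -c "
from h import *
o=ctrl.get_obs();Ro=R.from_rotvec(o['orientation']);print(Ro.as_matrix()[:,2].round(3), 'axis in tool',Ro.inv().apply(np.array([508.4,-57.4,90.2])-o['ee_pos']).round(1))"
```

```text
t: 16.92
ee_pos: [506.5, -0.4, 177.2]
orientation: [1.894, 1.951, -0.514]
ft_force: [-0.6, 0.0, -0.9]
width: 50.1
grasp_force: 0.0
[ 0.013 -0.503 -0.864] axis in tool [ -5.5   0.5 103.9]
```

```bash
python3 -m inch '[{"xyz":[-3,0.5,15],"rot":[0,0,0]},{"xyz":[-5.5,0.5,35],"rot":[0,0,0]},{"xyz":[-5.5,0.5,55],"rot":[0,0,0]},{"xyz":[-5.5,0.5,67],"rot":[0,0,0]},{"xyz":[-5.5,0.5,70.5],"rot":[0,0,0]},{"xyz":[-5.5,0.5,70.5],"rot":[0,0,0]},{"xyz":[-5.5,0.5,70.5],"rot":[0,0,0]}]'; python3 -m inch '[{"xyz":[0,0,0],"rot":[0,0,0]},{"xyz":[0,0,0],"rot":[0,0,0]},{"xyz":[0,0,0],"rot":[0,0,0]},{"xyz":[0,0,0],"rot":[0,0,0]},{"xyz":[0,0,0],"rot":[0,0,0]},{"xyz":[0,0,0],"rot":[0,0,0]},{"xyz":[0,0,0],"rot":[0,0,0]},{"xyz":[0,0,0],"rot":[0,0,0]}]' 255;  python3 -c "
from h import *
o=ctrl.get_obs();Ro=R.from_rotvec(o['orientation']);c=Ro.inv().apply(np.array([508.4,-57.4,90.2])-o['ee_pos']);print('axis in tool',c.round(1))
for d in np.arange(6,97,6):
  a=np.radians(d);s=c-R.from_euler('y',a).apply(c);print(d,round(a,3),s.round(1))"
```

```text
t: 17.5
ee_pos: [508.8, -44.3, 121.0]
orientation: [1.905, 1.944, -0.51]
ft_force: [0.1, -0.2, 0.5]
width: 49.7
grasp_force: 0.0
t: 18.17
ee_pos: [508.2, -44.3, 120.8]
orientation: [1.904, 1.945, -0.511]
ft_force: [-3.4, 2.7, 6.2]
width: 23.9
grasp_force: 30.0
axis in tool [ 4.  -0.  33.1]
6 0.105 [-3.4 -0.   0.6]
12 0.209 [-6.8 -0.   1.5]
18 0.314 [-10.    0.    2.8]
24 0.419 [-13.1   0.    4.5]
30 0.524 [-16.    0.    6.4]
36 0.628 [-18.7  -0.    8.6]
42 0.733 [-21.1   0.   11.1]
48 0.838 [-23.3  -0.   13.9]
54 0.942 [-25.1   0.   16.8]
60 1.047 [-26.7   0.   20. ]
66 1.152 [-27.9   0.   23.2]
72 1.257 [-28.7   0.   26.6]
78 1.361 [-29.2   0.   30.1]
84 1.466 [-29.4   0.   33.6]
90 1.571 [-29.1   0.   37.1]
96 1.676 [-28.5   0.   40.5]
```

```bash
python3 -m inch '[{"xyz":[-3.4,0,0.6],"rot":[0,0.105,0]},{"xyz":[-6.8,0,1.5],"rot":[0,0.209,0]},{"xyz":[-10,0,2.8],"rot":[0,0.314,0]},{"xyz":[-13.1,0,4.5],"rot":[0,0.419,0]},{"xyz":[-16,0,6.4],"rot":[0,0.524,0]},{"xyz":[-18.7,0,8.6],"rot":[0,0.628,0]},{"xyz":[-21.1,0,11.1],"rot":[0,0.733,0]},{"xyz":[-23.3,0,13.9],"rot":[0,0.838,0]},{"xyz":[-25.1,0,16.8],"rot":[0,0.942,0]},{"xyz":[-26.7,0,20],"rot":[0,1.047,0]},{"xyz":[-27.9,0,23.2],"rot":[0,1.152,0]},{"xyz":[-28.7,0,26.6],"rot":[0,1.257,0]}]'; python3 -m inch '[{"xyz":[-3.4,0,-0.2],"rot":[0,0.105,0]},{"xyz":[-6.9,0,0],"rot":[0,0.209,0]},{"xyz":[-10.3,0,0.4],"rot":[0,0.314,0]},{"xyz":[-10.3,0,0.4],"rot":[0,0.314,0]},{"xyz":[-10.3,0,0.4],"rot":[0,0.314,0]}]';  python3 look.py r3a; python3 -c "
from h import *
o=ctrl.get_obs();Ro=R.from_rotvec(o['orientation']);c=Ro.inv().apply(np.array([508.4,-57.4,90.2])-o['ee_pos']);print('axis in tool',c.round(1),Ro.as_matrix()[:,2].round(3),o['qpos'].round(2))"
```

```text
t: 19.17
ee_pos: [510.1, -82.6, 113.1]
orientation: [-1.769, -1.807, -0.689]
ft_force: [0.4, 5.4, 1.8]
width: 24.0
grasp_force: 30.0
t: 19.58
ee_pos: [508.5, -89.5, 102.9]
orientation: [-1.563, -1.592, -0.903]
ft_force: [0.2, 5.9, -1.5]
width: 23.8
grasp_force: 30.0
t 19.5833
scene face -1 area 21 [367.3 160.7] phi -39.0 d 0.3
scene face 1 area 3 [366. 162.] phi -68.0 d 4.9
side face -1 area 7 [353.4 164.9] phi -36.0 d 0.8
wrist face -1 area 13 [293. 204.] phi -32.0 d 1.3
wrist face 1 area 18 [346.  207.5] phi -34.0 d 0.9
axis in tool [ 4.7  0.6 34.4] [-0.02   0.865 -0.501] [-0.63  0.81  1.71  0.77  1.46 -1.09]
```

```bash
python3 -m inch '[{"xyz":[0,0,0],"rot":[0,0,0]},{"xyz":[0,0,0],"rot":[0,0,0]},{"xyz":[0,0,0],"rot":[0,0,0]},{"xyz":[0,0,-20],"rot":[0,0,0]},{"xyz":[0,0,-50],"rot":[0,0,0]},{"xyz":[0,0,-70],"rot":[0,0,0]},{"xyz":[0,0,-70],"rot":[0,0,0]},{"xyz":[0,0,-70],"rot":[0,0,0]},{"xyz":[0,0,-70],"rot":[0,0,0]},{"xyz":[0,0,-70],"rot":[0,0,0]},{"xyz":[0,0,-70],"rot":[0,0,0]},{"xyz":[0,0,-70],"rot":[0,0,0]}]' 110;python3 look.py r3b; python3 -m inch '[{"xyz":[0,0,0],"rot":[0,0,0]},{"xyz":[0,0,0],"rot":[0,0,0]},{"xyz":[0,0,0],"rot":[0,0,0]},{"xyz":[0,0,0],"rot":[0,0,0]},{"xyz":[0,0,0],"rot":[0,0,0]},{"xyz":[0,0,0],"rot":[0,0,0]},{"xyz":[0,0,0],"rot":[0,0,0]},{"xyz":[0,0,0],"rot":[0,0,0]},{"xyz":[0,0,0],"rot":[0,0,0]},{"xyz":[0,0,0],"rot":[0,0,0]}]' >/dev/null;python3 look.py r3c;python3 -c "
from h import *
o=ctrl.get_obs();Ro=R.from_rotvec(o['orientation']);c=Ro.inv().apply(np.array([508.4,-57.4,90.2])-o['ee_pos']);print('axis in tool',c.round(1))"
```

```text
t: 20.73
ee_pos: [510.4, -149.6, 139.3]
orientation: [-1.563, -1.597, -0.902]
ft_force: [-0.0, 0.1, -0.5]
width: 49.8
grasp_force: 0.0
t 20.7333
scene face -1 area 15 [360.2 164.7] phi 13.0 d 1.2
scene face 1 area 15 [360.2 164.7] phi -75.0 d 1.3
side face -1 area 4 [351.  170.5] phi 12.0 d 0.5
wrist face -1 area 2 [302.  131.5] phi 32.0 d 3.3
wrist face 1 area 2 [335.  131.5] phi 33.0 d 2.8
t 21.7167
scene face -1 area 14 [360.1 164.9] phi 14.0 d 1.3
scene face 1 area 14 [360.1 164.9] phi -75.0 d 1.3
side face -1 area 4 [351.  170.5] phi 12.0 d 0.5
axis in tool [  3.8  -0.3 105.5]
```

B stopped at +13° and A at +56°, so the true position is their middle, with the dab at +34.5°. The half-gap of 21.5° fits the stated 18-29°. I'll grip from this side and turn +21.5°, which leaves the top of the rim free for marking.

```bash
python3 -m inch '[{"xyz":[2,0,15],"rot":[0,0,0]},{"xyz":[3.5,0,35],"rot":[0,0,0]},{"xyz":[3.5,0,55],"rot":[0,0,0]},{"xyz":[3.5,0,67],"rot":[0,0,0]},{"xyz":[3.5,0,72],"rot":[0,0,0]},{"xyz":[3.5,0,72],"rot":[0,0,0]},{"xyz":[3.5,0,72],"rot":[0,0,0]}]'; python3 -m inch '[{"xyz":[0,0,0],"rot":[0,0,0]},{"xyz":[0,0,0],"rot":[0,0,0]},{"xyz":[0,0,0],"rot":[0,0,0]},{"xyz":[0,0,0],"rot":[0,0,0]},{"xyz":[0,0,0],"rot":[0,0,0]},{"xyz":[0,0,0],"rot":[0,0,0]},{"xyz":[0,0,0],"rot":[0,0,0]},{"xyz":[0,0,0],"rot":[0,0,0]}]' 255; python3 look.py r4a; python3 -c "
from h import *
o=ctrl.get_obs();Ro=R.from_rotvec(o['orientation']);c=Ro.inv().apply(np.array([508.4,-57.4,90.2])-o['ee_pos']);print('axis in tool',c.round(1))
for d in (4,8,12,16,19,21.5):
  a=-np.radians(d);s=c-R.from_euler('y',a).apply(c);print(d,round(a,3),s.round(1))"
```

```text
t: 22.45
ee_pos: [509.5, -86.5, 106.7]
orientation: [-1.564, -1.598, -0.903]
ft_force: [-0.4, 0.3, -0.1]
width: 49.8
grasp_force: 0.0
t: 23.12
ee_pos: [509.0, -87.0, 106.8]
orientation: [-1.564, -1.598, -0.902]
ft_force: [-3.3, -4.4, 2.9]
width: 23.7
grasp_force: 30.0
t 23.1167
scene face -1 area 13 [360. 165.] phi 14.0 d 1.2
scene face 1 area 13 [360. 165.] phi -76.0 d 1.5
side face -1 area 6 [350.8 170.3] phi 11.0 d 0.3
wrist face -1 area 2 [296.  146.5] phi 30.0 d 2.6
wrist face 1 area 2 [342.  144.5] phi 33.0 d 4.0
axis in tool [ 0.4  0.  33.9]
4 -0.07 [2.4 0.  0.1]
8 -0.14 [4.7 0.  0.3]
12 -0.209 [7.1 0.  0.7]
16 -0.279 [ 9.4 -0.   1.2]
19 -0.332 [11.1  0.   1.7]
21.5 -0.375 [12.5  0.   2.2]
```

```bash
python3 -m inch '[{"xyz":[2.4,0,0.1],"rot":[0,-0.07,0]},{"xyz":[4.7,0,0.3],"rot":[0,-0.14,0]},{"xyz":[7.1,0,0.7],"rot":[0,-0.209,0]},{"xyz":[9.4,0,1.2],"rot":[0,-0.279,0]},{"xyz":[11.1,0,1.7],"rot":[0,-0.332,0]},{"xyz":[12.5,0,2.2],"rot":[0,-0.375,0]},{"xyz":[12.5,0,2.2],"rot":[0,-0.375,0]},{"xyz":[12.5,0,2.2],"rot":[0,-0.375,0]},{"xyz":[12.5,0,2.2],"rot":[0,-0.375,0]}]'; python3 look.py r5a; python3 - <<'E'
from h import *
o=ctrl.get_obs();Ro=R.from_rotvec(o['orientation']);c=Ro.inv().apply(np.array([508.4,-57.4,90.2])-o['ee_pos']);print('axis in tool',c.round(1),Ro.as_matrix()[:,2].round(3),o['moment'],o['ft_force'])
C=[508.6,-57.6,90]
f=lambda im,p,h,v,k:cv2.resize(im[p[1]-v:p[1]+v,p[0]-h:p[0]+h],None,fx=k,fy=k,interpolation=cv2.INTER_CUBIC)
a=[f(cv2.imread(f"pics/r5a_{n}.png"),proj(ctrl.camera_model(n),C)[0].astype(int),66,66,6 if 0 else 3) for n in("scene","side")]
cv2.imwrite("pics/c6.png",np.hstack(a))
E
```

```text
t: 24.02
ee_pos: [509.3, -78.8, 116.2]
orientation: [-1.812, -1.85, -0.634]
ft_force: [-1.0, -4.3, -0.4]
width: 24.0
grasp_force: 30.0
t 24.0167
scene face -1 area 19 [356.5 169.8] phi 35.0 d 0.9
scene face 1 area 19 [356.5 169.8] phi -96.0 d 4.9
side face -1 area 6 [349.3 176.2] phi 34.0 d 0.1
side face 1 area 3 [340. 174.] phi 31.0 d 0.6
side face 1 area 4 [349.  176.5] phi -104.0 d 4.0
wrist face -1 area 2 [296.  146.5] phi 53.0 d 2.1
wrist face 1 area 3 [342. 145.] phi 53.0 d 4.2
wrist face 1 area 2 [342.  148.5] phi 46.0 d 2.7
axis in tool [ 0.6 -0.4 33.7] [-0.013  0.623 -0.782] [-0.83569132  0.12622796  0.28297962] [-0.84148853 -4.03418789  1.65536166]
```

View pics/c6.png

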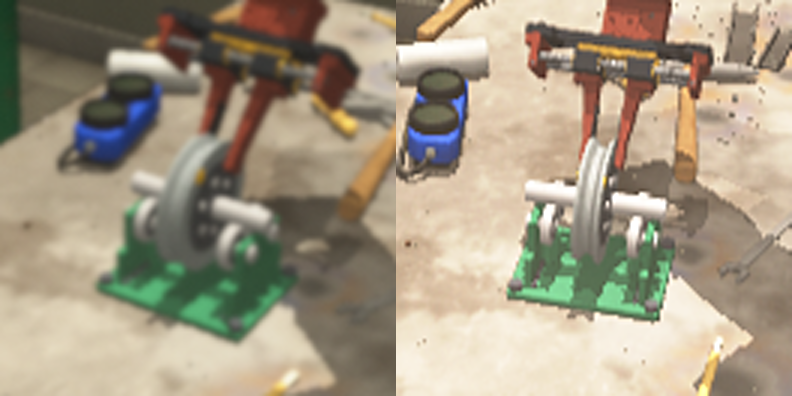

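The dab reads 34-35° in both cameras and the arbor lies on both pairs of discs, with the gripper leaning to -y and still gripping. I'll relax the small sideways push of about 4 N, then hand in.

```bash
python3 -m inch '[{"xyz":[-0.3,0,-0.1],"rot":[0,0,0]},{"xyz":[-0.5,0,-0.15],"rot":[0,0,0]},{"xyz":[-0.5,0,-0.15],"rot":[0,0,0]},{"xyz":[-0.5,0,-0.15],"rot":[0,0,0]},{"xyz":[-0.5,0,-0.15],"rot":[0,0,0]},{"xyz":[-0.5,0,-0.15],"rot":[0,0,0]}]'; python3 look.py r6
```

```text
t: 24.67
ee_pos: [509.2, -78.9, 116.2]
orientation: [-1.812, -1.85, -0.633]
ft_force: [1.1, -3.6, -0.1]
width: 23.9
grasp_force: 30.0
t 24.6667
scene face -1 area 18 [356.6 169.7] phi 34.0 d 0.9
scene face 1 area 18 [356.6 169.7] phi -95.0 d 4.8
side face -1 area 8 [349.5 176. ] phi 33.0 d 0.3
side face 1 area 4 [349.  176.5] phi -104.0 d 4.0
wrist face 1 area 2 [342.  147.5] phi 48.0 d 2.9
```

```bash
python3 -c "
from workcell import ctrl
print(ctrl.close_job())"
```

```text
the job is handed in; nothing more can be done
None
```

The job is handed in at about 25 s. The pulley's arbor rests on the discs of the larger green stand with the rim still gripped, and the heavy side is set straight down by taking the middle of its two stops (dab at +13° and +56°, left at about +34°).

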